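Right the tipped spray can and put it through the sprung gate

TASK

The tall spray can has tipped over the end wall of the lane: stand it upright on the lane floor in front of the sprung gate and let it stand there a moment. Then slide it along, still standing, through the gate into the bay, far enough that the gate swings shut behind it, and let go. Leave the short tin in the bay standing where it is, and do not disturb the other things on the bench.

Things in the scene. Friction and masses are not known exactly. Their poses are not given: they have to be found in the camera images.
- rack: Fixed steel can rack along its y axis: lane, gate, then bay in one line. Origin on the bench, on the lane centre line; z up. Floor face at z = 4 mm. Side rails 30 mm high, inner faces x = -31 and +31 mm, 74 mm wide outside. Low-y end wall 58 mm high, inner face y = -178 mm. Bay from y = -20 to +200 mm, closed by a 44 mm high far wall.
- gateway (a point): Point on the floor plate, centre line, in the gateway: rack (0, -20, 4) mm, same axes as the rack. Two gate posts, 84 mm high, stand here just outside the rails (90 mm wide overall).
- gate (a joint): Sprung leaf across the gateway, 60 mm long, 3 mm thick, from z = 34 to 80 mm, on a vertical pin at rack (33, -20) mm. 0 = shut; swings only towards the bay (+y), to 1.7 rad; its spring (0.3 to 1.5 N at mid-leaf) shuts it. Leaf tip sweeps a 61 mm radius about the pin: the leaf swings clear once the spray can stands with its centre past rack y = +61 mm.
- can: Tipped spray can: grey body 50 mm dia, 140 mm tall, short neck, black cap 49 mm dia from 144 to 190 mm (total height 190), about 0.32 kg. Origin at foot centre; z from foot to cap. At the start the foot is on the lane floor between end wall and gate and it leans about 58 degrees from upright over the low-y end wall (cap towards -y of the rack, outside).
- tin: Short round metal tin, 52 mm in diameter, 120 mm tall, standing in the bay near its far end (centre at rack y of about 150 to 168 mm). Origin at the centre of its foot, z up. It is to stay where it is.
- spare_can: Bystander: white spray can of the same size and shape as the tipped one, standing upright on the bench beyond the rack. Origin at the centre of its foot.
- wrench: Bystander: flat steel wrench, 190 mm long, lying on the bench on the robot's side of the rack. Its length is its x axis.
- oil_bottle: Bystander: grey bottle, 72 mm in diameter, 210 mm tall, standing on the bench to the right of the rack. Origin at the centre of its foot.
Things that resemble listed ones, but are neither listed nor needed, are in the scene too. What is shaped like the can but pink or red is not meant.

How it is judged:
By the outcome, as a careful person would: the job done as asked, in the order asked, and still so for the second after the job is handed in, with the robot touching nothing.
It also fails if it takes over 45 s, if anything falls off the work surface, if the arm or the gripper's body presses on something with over 40 N, if the wrist force passes 120 N, or if a joint passes its speed limit or range.

ROBOT

A 7-joint arm with a two-finger parallel gripper is mounted at the origin on the work surface. World frame = base frame: x ahead of the robot, y to its left, z up, the work surface at z = 0. Lengths are in m, angles in rad, forces in N, time in s.
With the tool pointing down it reaches from about 0.4 to 0.875 m from the base axis. Payload 19.3 kg.
Tool frame: the origin (TCP) lies on the mounting face of the last link; the fingertips stand 173 mm ahead of it and the grasp point (between the pads) lies 155 mm ahead of it (arm.grip_depth is the distance from the TCP to the grasp point, in m); x points along the fingers, z is the direction in which the jaws open and shut, and the axes are right-handed (so a half turn about x gives the same grasp; the last joint's range is limited). The gripper opens to 85 mm and grips with 20 to 120 N. Pads are 22 mm wide; open, the fingers measure 114 mm over their backs; the gripper's body (76 mm by 85 mm) begins 54 mm behind the grasp point. The pads swing forward as they close: fully open they stand 13 mm farther back than shut.
Start: joints at [1.133, 0.521, -0.036, 1.599, 0.021, 1.021, -0.113], TCP at [0.225, -0.583, 0.405] pointing down, gripper open.
Joint ranges: [-2.91, 2.91], [-0.3, 2.13], [-1.5, 1.42], [0.17, 2.43], [-1.26, 4.41], [0.16, 1.93], [-2.52, 2.52]. Speed limits (rad/s): [1.89, 1.89, 2.39, 2.39, 3.01, 3.01, 3.01].

INTERFACE

Orientations are given as a rotation vector (axis times angle).
In Python, from cell import arm gives the robot as it stands.
- The arm moves only by the tool step_arm, never from a script. Its argument "plan" is a list of rows, each a list of 2 entries, a list of its own where there are three numbers: the shift along the tool's x, y, z in mm, then the turn about the tool's x in rad. In form: [[[dx, dy, dz], roll], ...]. A call has 1 to 12 rows; each row is the pose to reach, as a shift and turn from the pose commanded when the call began, along the tool's axes at that moment; what a row does not reach only later rows make up. A row lasts 1/12 s, in which the tool goes at most 41.7 mm and 7.16 degrees, less where a joint would pass 70% of its speed; a pose out of reach is approached as far as the arm can. A call with a gripper value outside its range is refused whole. "claw" is the finger opening in mm, from 0 to 85.4, set as the call begins (left out, the last holds). The fingers move at their own pace and stop on an object; the grip force is fixed at half the most. Time passes only in rows, so rows that repeat a pose let the fingers close. It gives the time, the measured TCP pose, the force and the opening at its end, in the units of the state.
- arm.observe(): the state, without advancing time (a new reading comes with each control period).
- arm.get_image(name): name is "side" or "top" or "wrist"; returns a dict with "frame" (400x640x3 uint8, red, green, blue), "fx", "fy", "cx", "cy" (pixels), "T" (4x4, takes a point from camera to world coordinates). Camera axes: x right, y up, looking along -z (the intrinsics and any distortion apply to the point x, -y, -z); pixel columns grow to the right and rows downward; lengths in m; the calibration is good to about 2 mm. A picture is of the moment at which its call begins. There is no depth.
- arm.finish_job(): hands the job in, once; it reports no verdict.
The state is a dict: "clock": time; "q": joint angles; "joint_velocities": joint speeds; "effort": joint torques, N m; "ee_pos": TCP position; "orientation": TCP orientation; "contact_force": force on the tool from outside, world axes, zero at the start; "moment": the same for the moment, N m; "width": finger opening in m.
Only numpy, scipy, OpenCV 4.12 (cv2) and the standard library are available. Lean on these libraries where they do the work, as an engineer would, in place of code of your own. Each camera call takes 0.05 s, during which the arm holds its last target. There are 200 camera calls.

## Working session

There is one attempt and no reset: what is moved stays moved. The work goes in short steps, Python scripts to look and compute and a tool call to move; the robot and the scene stay as the last step left them, time stands still between calls to the robot, and variables do not carry over. Pictures are saved under pics/ and viewed, about 8 in all and at most 12, crops included, and the job is handed in when it is done.

Besides the shell and the picture viewer there is one more tool, called after "Call:" in YAML: its name, and indented under it one key for each argument. step_arm: Moves the arm, as the interface text tells. Its arguments: {"type":"object","properties":{"plan":{"type":"array","items":{"type":"array"}},"claw":{"type":"number"}},"required":["plan"]}

```bash
mkdir -p pics; ls; python3 - <<'E'
from cell import arm
import cv2,numpy as np
print(arm.observe())
for n in("side","top"):
    d=arm.get_image(n); cv2.imwrite(f"pics/{n}0.png",d["frame"][...,::-1]); np.save(f"pics/{n}0T.npy",d["T"])
    print(n,{k:d[k] for k in d if k!="frame"})
E
```

```text
pics
{'clock': 0.0, 'q': array([ 1.13282156,  0.52196209, -0.03630681,  1.6000025 ,  0.02121725,
        1.02110998, -0.1128226 ]), 'joint_velocities': array([ 0.00123379, -0.0004931 , -0.00168218,  0.00075459,  0.00037767,
        0.00040414, -0.000754  ]), 'effort': array([-3.18114346e-06, -9.27130437e+01,  1.98009767e+00, -3.69933414e+01,
        1.78544316e-02,  8.52772209e-03, -7.02190459e-05]), 'ee_pos': array([ 0.22462633, -0.58308268,  0.40416019]), 'orientation': array([ 0.93476059,  1.36200687, -0.9338819 ]), 'contact_force': array([-0.53546904, -0.6088437 , -0.26156112]), 'moment': array([-0.02474077,  0.02567683,  0.01556517]), 'width': 0.08534396589482042}
side {'fx': 375.2483917693239, 'fy': 375.2483917693239, 'cx': 323.9674844620122, 'cy': 199.11363777026588, 'T': array([[ 0.99863871,  0.03056209, -0.04226931,  0.48011586],
       [-0.05040576,  0.77387239, -0.63133254, -0.61006292],
       [ 0.01341621,  0.63260373,  0.77435943,  0.7357776 ],
       [ 0.        ,  0.        ,  0.        ,  1.        ]])}
top {'fx': 424.94220981572806, 'fy': 424.94220981572806, 'cx': 314.84071577932605, 'cy': 203.40281345720186, 'T': array([[-0.0020419 ,  0.98712488, -0.15993842,  0.34371575],
       [-0.9997695 ,  0.0014031 ,  0.02142366, -0.05177159],
       [ 0.02137224,  0.1599453 ,  0.98689449,  1.02268162],
       [ 0.        ,  0.        ,  0.        ,  1.        ]])}
```

View pics/side0.png

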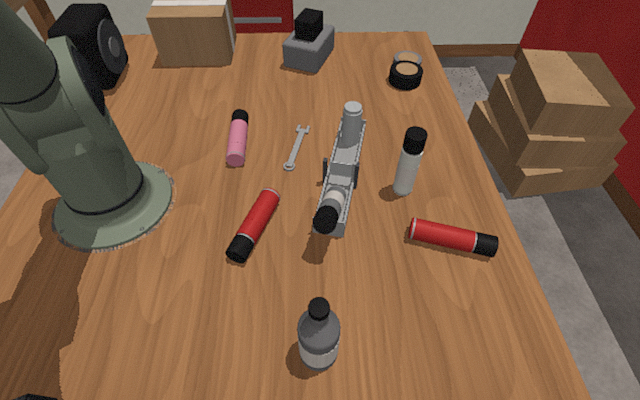

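View pics/top0.png

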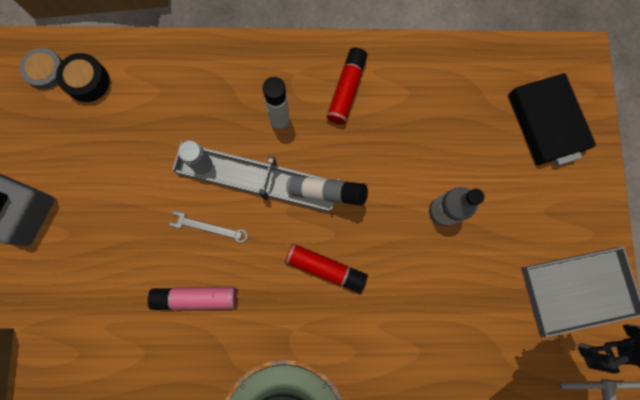

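Side: the can's cap is at about (326,218), the rack runs up to the tin at (352,118). Top: rack from (178,160) to (335,205), gate posts at (272,160) and (264,193), cap at (354,193). I'll crop closer for the rack corners.

```bash
python3 - <<'E'
import cv2,numpy as np
a=cv2.imread("pics/top0.png")[130:220,168:378]; a=cv2.resize(a,(798,342),interpolation=cv2.INTER_CUBIC)
b=cv2.imread("pics/side0.png")[90:245,270:440]; b=cv2.resize(b,None,fx=1.6,fy=1.6,interpolation=cv2.INTER_CUBIC)
c=np.zeros((342+248,798,3),np.uint8); c[:342]=a; c[342:342+b.shape[0],:b.shape[1]]=b
cv2.imwrite("pics/crop0.png",c)
E
```

```text
(no output)
```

View pics/crop0.png

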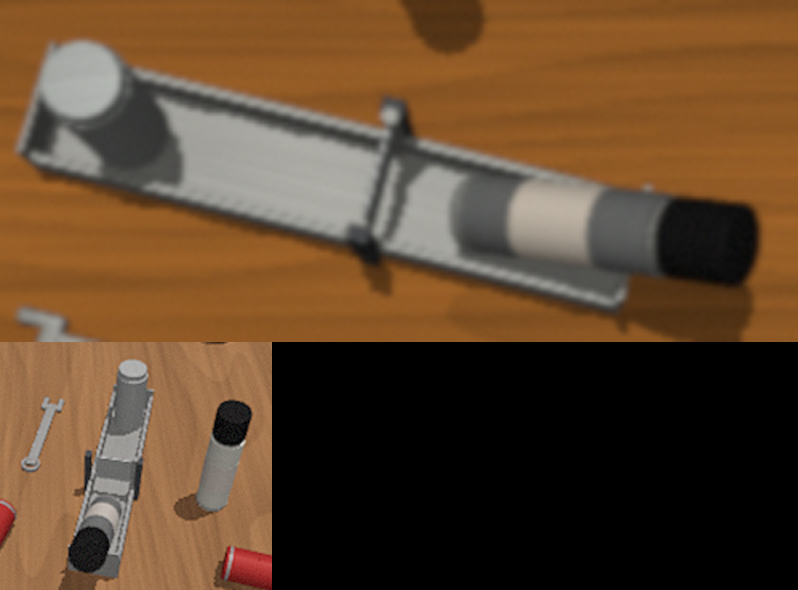

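```bash
cat > h.py <<'E'
import numpy as np
from scipy.spatial.transform import Rotation as Ro
K={"side":(375.248,323.967,199.114),"top":(424.942,314.841,203.403)}
def ray(n,u,v):
    f,cx,cy=K[n];T=np.load(f"pics/{n}0T.npy");d=T[:3,:3]@[(u-cx)/f,-(v-cy)/f,-1];return T[:3,3],d
def cast(n,u,v,z):
    o,d=ray(n,u,v);return o+d*(z-o[2])/d[2]
def proj(n,p):
    f,cx,cy=K[n];T=np.load(f"pics/{n}0T.npy");c=T[:3,:3].T@(np.array(p)-T[:3,3]);return cx-f*c[0]/c[2],cy+f*c[1]/c[2]
E
python3 - <<'E'
from h import *
from cell import arm
t=lambda u,v,z:cast("top",168+u/3.8,130+v/3.8,z)
U=[t(140,68,.03),t(590,180,.03)];L=[t(40,165,.03),t(610,303,.03)]
for a,b in(U,L): d=a-b; print("dir",np.degrees(np.arctan2(-d[0],d[1])),a,b)
d=((U[0]-U[1])/np.linalg.norm(U[0]-U[1])+(L[0]-L[1])/np.linalg.norm(L[0]-L[1]));d[2]=0;y=d/np.linalg.norm(d);x=np.array([y[1],-y[0],0])
print("rail sep",(U[0]-L[0])@x, "ctr x",(U[0]+L[0])@x/2)
p1,p2=t(393,112,.084),t(360,238,.084);print("posts",p1,p2,(p1-p2)@x,(p1-p2)@y)
cx=(U[0]@x+L[0]@x)/2
g=y*((p1+p2)/2@y+.02)+x*cx
print("origin",g,"y",y,"ang",np.arctan2(-y[0],y[1]))
for n,p in dict(farw1=t(50,45,.044),farw2=t(22,152,.044),endrail=t(620,303,.03),endw=t(648,188,.058),tin=t(82,80,.12)).items(): print(n,((p-g)@x).round(4),((p-g)@y).round(4))
# cap end: predicted rack points
for s in(144,190):
  P=g+y*(-.0787-.848*s/1e3)+np.array([0,0,.0252+.53*s/1e3]);print("capaxis",s,P,proj("top",P),proj("side",P))
s=arm.observe();print(Ro.from_rotvec(s["orientation"]).as_matrix().round(3))
E
```

```text
dir -14.146853776091774 [0.63942612 0.19095559 0.03      ] [ 0.56770356 -0.09359886  0.03      ]
dir -13.700378266495921 [0.57635033 0.2507272  0.03      ] [ 0.48947588 -0.10563589  0.03      ]
rail sep 0.07560518680140459 ctr x 0.5368862274868099
posts [0.59677999 0.02628882 0.084     ] [0.52013435 0.04462299 0.084     ] 0.07880530709400296 0.0006476398558856135
origin [0.5665404  0.05405741 0.        ] y [0.24062813 0.97061738 0.        ] ang -0.24301294335501053
farw1 0.0352 0.2044
farw2 -0.0348 0.2014
endrail -0.0349 -0.1796
endw 0.034 -0.179
tin 0.0021 0.1527
capaxis 144 [ 0.51821939 -0.1408542   0.10152   ] (np.float64(346.0782037865004), np.float64(192.18034096288162)) (np.float64(326.76905933815465), np.float64(216.69331190948782))
capaxis 190 [ 0.50883296 -0.17871605  0.1259    ] (np.float64(364.77092317185395), np.float64(194.39559508969396)) (np.float64(323.3397718586559), np.float64(224.83777656772835))
[[-0.     0.933  0.36 ]
 [ 0.001  0.36  -0.933]
 [-1.    -0.    -0.001]]
```

The geometry agrees: rail separation is 75.6 mm against 74, end and far walls are within 2–4 mm, and the predicted cap lands on the image. I'll go above the cap with the jaws turned across the rack.

Call:
step_arm:
  plan:
    - [[0, 20, -14], -0.1]
    - [[0, 55, -38], -0.22]
    - [[0, 90, -62], -0.34]
    - [[0, 125, -86], -0.46]
    - [[0, 160, -110], -0.58]
    - [[0, 195, -135], -0.7]
    - [[0, 230, -159], -0.8]
    - [[0, 265, -183], -0.88]
    - [[0, 300, -207], -0.96]
    - [[0, 335, -232], -0.96]
    - [[0, 370, -256], -0.96]
    - [[0, 405, -280], -0.96]
  claw: 85

```text
clock: 1.1
ee_pos: [0.4971, -0.1824, 0.4047]
orientation: [0.191, 1.563, -0.191]
contact_force: [1.0, -0.7, 0.5]
width: 0.0852
```

```bash
cat >> h.py <<'E'
G=np.array([.56654,.05406,0]);Y=np.array([.24063,.97062,0]);X=np.array([Y[1],-Y[0],0])
def state():
    from cell import arm
    s=arm.observe();R=Ro.from_rotvec(s["orientation"]).as_matrix();p=s["ee_pos"]+R[:,0]*.155
    q=p-G;print("t",round(s["clock"],2),"grasp rack mm",(np.array([q@X,q@Y,q[2]])*1e3).round(1),"F",s["contact_force"].round(1),"w",round(s["width"]*1e3,1))
    print("R in rack",(np.array([X,Y,[0,0,1]])@R).round(3).tolist())
    return s,R,p
def to(x,y,z):
    s,R,p=state();t=G+X*x/1e3+Y*y/1e3+np.array([0,0,z/1e3]);print("shift",((R.T@(t-p))*1e3).round(1))
E
python3 -c "
from h import *
to(0,-218.6,113)"
```

```text
t 1.1 grasp rack mm [ -10.5 -246.3  249.7] F [ 1.  -0.7  0.5] w 85.2
R in rack [[-0.0, 0.0, 1.0], [-0.0, 1.0, -0.0], [-1.0, -0.0, -0.0]]
shift [136.7  27.7  10.5]
```

Call:
step_arm:
  plan:
    - [[10, 12, 5], 0]
    - [[30, 22, 9], 0]
    - [[50, 26, 10], 0]
    - [[65, 26, 10], 0]
    - [[75, 26, 10], 0]
    - [[75, 26, 10], 0]

```text
clock: 1.6
ee_pos: [0.512, -0.1614, 0.3279]
orientation: [0.191, 1.565, -0.19]
contact_force: [-0.5, 0.3, 0.1]
width: 0.0849
```

```bash
python3 - <<'E'
from h import *
to(0,-218.6,113)
from cell import arm
import cv2
d=arm.get_image("wrist");cv2.imwrite("pics/w1.png",d["frame"][...,::-1])
d2=arm.get_image("side");f=d2["frame"][100:280,220:440,::-1]
w=cv2.resize(d["frame"][...,::-1],(480,300));f=cv2.resize(f,(366,300))
cv2.imwrite("pics/a1.png",np.hstack([w,f])[:,:800])
E
```

```text
t 1.6 grasp rack mm [  -1.6 -222.3  172.9] F [-0.5  0.3  0.1] w 84.9
R in rack [[-0.003, -0.0, 1.0], [0.0, 1.0, 0.0], [-1.0, 0.0, -0.003]]
shift [59.9  3.6  1.8]
```

View pics/a1.png

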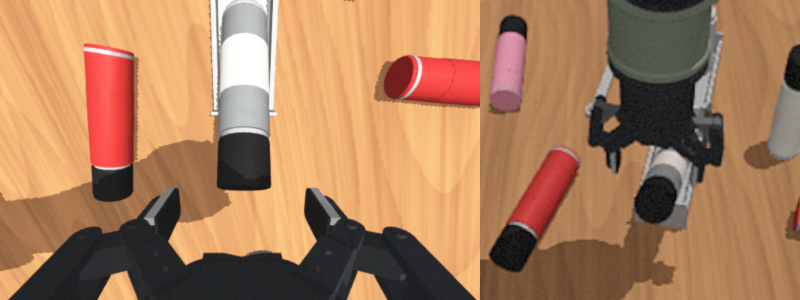

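The wrist view shows the cap (col 244) midway between the fingers (cols 175 and 312). Descend and close.

Call:
step_arm:
  plan:
    - [[15, 2, 1], 0]
    - [[35, 4, 2], 0]
    - [[50, 4, 2], 0]
    - [[58, 4, 2], 0]
    - [[60, 4, 2], 0]
    - [[60, 4, 2], 0]

```text
clock: 2.2
ee_pos: [0.5155, -0.1582, 0.2702]
orientation: [0.191, 1.562, -0.191]
contact_force: [0.6, -0.4, 0.4]
width: 0.0853
```

Call:
step_arm:
  plan:
    - [[0, 0, 0], 0]
    - [[0, 0, 0], 0]
    - [[0, 0, 0], 0]
    - [[0, 0, 0], 0]
    - [[0, 0, 0], 0]
    - [[0, 0, 0], 0]
    - [[0, 0, 0], 0]
    - [[0, 0, 0], 0]
  claw: 40

```text
clock: 2.87
ee_pos: [0.5156, -0.1581, 0.27]
orientation: [0.191, 1.562, -0.191]
contact_force: [2.1, -0.8, 5.1]
width: 0.0474
```

Call:
step_arm:
  plan:
    - [[-5, 0, 0], 0]
    - [[-15, 0, 0], 0]
    - [[-30, 0, 0], 0]
    - [[-45, 0, 0], 0]
    - [[-60, 0, 0], 0]
    - [[-75, 0, 0], 0]
    - [[-90, 0, 0], 0]
    - [[-100, 0, 0], 0]
    - [[-105, 0, 0], 0]
    - [[-105, 0, 0], 0]

```text
clock: 3.7
ee_pos: [0.5154, -0.1581, 0.3757]
orientation: [0.191, 1.561, -0.191]
contact_force: [0.8, -0.4, -4.2]
width: 0.0476
```

```bash
python3 - <<'E'
from h import *
state()
from cell import arm
import cv2
d=arm.get_image("wrist")
d2=arm.get_image("side");f=d2["frame"][80:280,220:460,::-1]
w=cv2.resize(d["frame"][...,::-1],(440,275));f=cv2.resize(f,(330,275))
cv2.imwrite("pics/a2.png",np.hstack([w,f])[:,:800])
E
```

```text
t 3.7 grasp rack mm [   1.5 -218.2  220.7] F [ 0.8 -0.4 -4.2] w 47.6
R in rack [[0.001, 0.0, 1.0], [-0.0, 1.0, -0.0], [-1.0, -0.0, 0.001]]
```

View pics/a2.png

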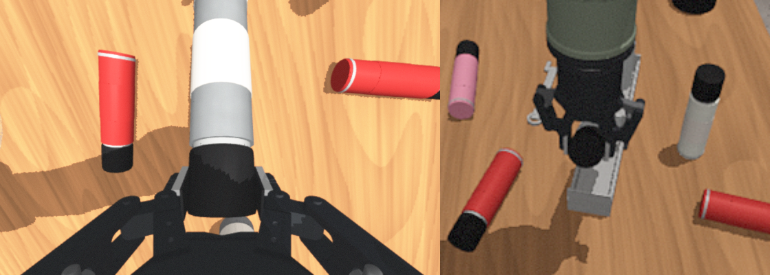

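The can is gripped (47.6 mm opening, about 4 N) but still leans the same way, so it did not swing in the pads. I can right it by pressing its foot against the outside of the end wall, or turn 180° and use the inside. First I'll check the room by the bottle.

```bash
python3 - <<'E'
from h import *
import cv2
from cell import arm
print(arm.observe()["q"].round(2))
for n,u,v in(("top",475,197),("side",319,308)):
    p=cast(n,u,v,.21)-G;print("bottle top",(p@X*1e3).round(),(p@Y*1e3).round())
p=cast("side",414,133,.19)-G;print("spare top",(p@X*1e3).round(),(p@Y*1e3).round())
E
```

```text
[ 0.48  0.44 -0.39  1.84  0.21  0.89 -0.25]
bottle top 30.0 -443.0
bottle top 33.0 -446.0
spare top 156.0 -1.0
```

Bottle edge is at rack y ≈ -409, so there is enough room to work outside the end wall. Back off, lower, then roll the can up against the wall's outer face.

Call:
step_arm:
  plan:
    - [[0, -10, 0], 0]
    - [[0, -30, 0], 0]
    - [[0, -55, 0], 0]
    - [[0, -80, 0], 0]
    - [[0, -100, 0], 0]
    - [[0, -117, 0], 0]
    - [[0, -126, 0], 0]
    - [[0, -128, 0], 0]
    - [[0, -128, 0], 0]

```text
clock: 4.55
ee_pos: [0.4844, -0.2824, 0.3742]
orientation: [0.192, 1.563, -0.191]
contact_force: [0.0, -0.5, -3.9]
width: 0.0474
```

Call:
step_arm:
  plan:
    - [[10, 0, 0], 0]
    - [[25, 0, 0], 0]
    - [[45, 0, 0], 0]
    - [[65, 0, 0], 0]
    - [[80, 0, 0], 0]
    - [[92, 0, 0], 0]
    - [[100, 0, 0], 0]
    - [[102, 0, 0], 0]
    - [[102, 0, 0], 0]

```text
clock: 5.3
ee_pos: [0.4847, -0.2819, 0.2724]
orientation: [0.191, 1.563, -0.19]
contact_force: [0.4, 0.3, -3.4]
width: 0.0474
```

```bash
python3 - <<'E'
from h import *
state()
from cell import arm
import cv2
d=arm.get_image("wrist");d2=arm.get_image("top")
w=cv2.resize(d["frame"][...,::-1],(440,275));f=cv2.resize(d2["frame"][130:260,250:420,::-1],(360,275))
cv2.imwrite("pics/a3.png",np.hstack([w,f])[:,:800])
E
```

```text
t 5.3 grasp rack mm [   1.4 -345.7  117.4] F [ 0.4  0.3 -3.4] w 47.4
R in rack [[-0.0, -0.0, 1.0], [0.0, 1.0, 0.0], [-1.0, 0.0, -0.0]]
```

View pics/a3.png

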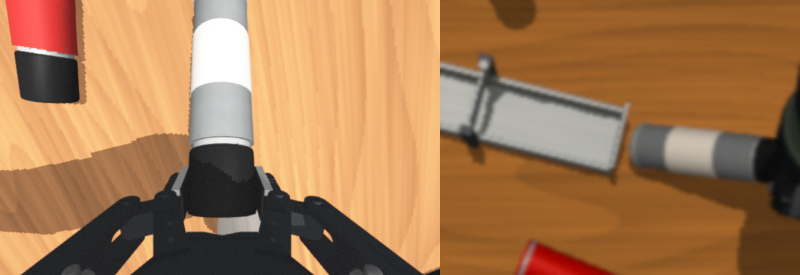

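The top view shows the can's foot just outside the end wall, in line with the lane. Roll it up in an arc.

Call:
step_arm:
  plan:
    - [[-1, 6, 0], 0]
    - [[-6, 12, 0], 0]
    - [[-12, 18, 0], 0]
    - [[-18, 25, 0], 0]
    - [[-25, 31, 0], 0]
    - [[-32, 38, 0], 0]
    - [[-38, 46, 0], 0]
    - [[-43, 54, 0], 0]
    - [[-47, 62, 0], 0]
    - [[-51, 72, 0], 0]
    - [[-54, 80, 0], 0]
    - [[-56, 86, 0], 0]

```text
clock: 6.4
ee_pos: [0.5056, -0.1975, 0.329]
orientation: [0.19, 1.562, -0.19]
contact_force: [-1.7, -4.1, 0.3]
width: 0.0472
```

Call:
step_arm:
  plan:
    - [[-1, 7, 0], 0]
    - [[-1, 14, 0], 0]
    - [[-2, 21, 0], 0]
    - [[-2, 27, 0], 0]
    - [[-2, 32, 0], 0]
    - [[-2, 36, 0], 0]
    - [[-2, 38, 0], 0]
    - [[-2, 38, 0], 0]

```text
clock: 7.07
ee_pos: [0.5145, -0.1614, 0.3306]
orientation: [0.191, 1.563, -0.19]
contact_force: [-0.3, -2.2, -4.0]
width: 0.0468
```

```bash
python3 - <<'E'
from h import *
state()
from cell import arm
import cv2
d=arm.get_image("side");d2=arm.get_image("top")
w=cv2.resize(d["frame"][130:300,240:440,::-1],(400,340));f=cv2.resize(d2["frame"][130:260,250:403,::-1],(400,340))
cv2.imwrite("pics/a4.png",np.hstack([w,f])[:,:800])
E
```

```text
t 7.07 grasp rack mm [   1.3 -221.6  175.6] F [-0.3 -2.2 -4. ] w 46.8
R in rack [[-0.0, -0.0, 1.0], [0.0, 1.0, 0.0], [-1.0, 0.0, -0.0]]
```

View pics/a4.png

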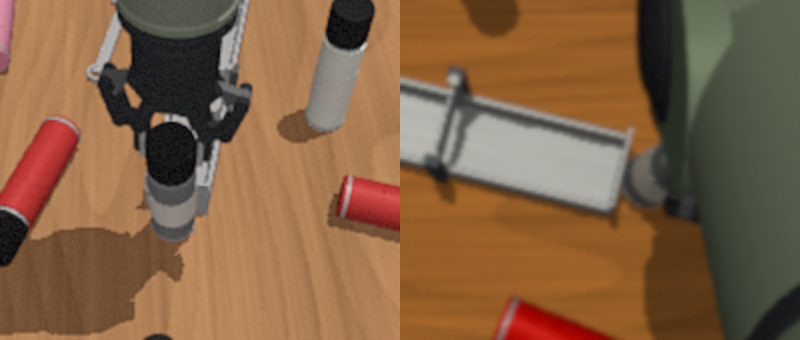

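The can is nearly upright (about 5° of lean left by grip position). Push 14 mm more.

Call:
step_arm:
  plan:
    - [[0, 4, 0], 0]
    - [[0, 8, 0], 0]
    - [[0, 11, 0], 0]
    - [[0, 13, 0], 0]
    - [[0, 14, 0], 0]
    - [[0, 14, 0], 0]

```text
clock: 7.67
ee_pos: [0.5178, -0.1483, 0.3308]
orientation: [0.19, 1.562, -0.191]
contact_force: [-0.5, -4.4, -2.3]
width: 0.0469
```

Call:
step_arm:
  plan:
    - [[-8, 0, 0], 0]
    - [[-20, -2, 0], 0]
    - [[-35, -2, 0], 0]
    - [[-50, -2, 0], 0]
    - [[-65, -2, 0], 0]
    - [[-75, -2, 0], 0]
    - [[-80, -2, 0], 0]
    - [[-80, -2, 0], 0]

```text
clock: 8.33
ee_pos: [0.5175, -0.1501, 0.4117]
orientation: [0.191, 1.561, -0.191]
contact_force: [-0.6, 0.0, -3.5]
width: 0.047
```

```bash
python3 - <<'E'
from h import *
s,R,p=state()
from cell import arm
import cv2
d=arm.get_image("side");f=d["frame"][100:260,240:400]
cv2.imwrite("pics/a5.png",cv2.resize(f[...,::-1],None,fx=3.5,fy=3.5,interpolation=cv2.INTER_CUBIC))
# predicted foot centre for upright, and 10 deg leans
for th in(-10,0,10):
  a=np.radians(th);q=p+.165*(np.sin(a)*Y-np.array([0,0,np.cos(a)]));print(th,q.round(3),[(round((u-o)*3.5)) for u,o in zip(proj("side",q),(240,100))])
print([(round((u-o)*3.5)) for u,o in zip(proj("side",p),(240,100))])
E
```

```text
t 8.33 grasp rack mm [   1.7 -209.9  256.7] F [-0.6  0.  -3.5] w 47.0
R in rack [[0.001, -0.0, 1.0], [0.0, 1.0, 0.0], [-1.0, 0.0, 0.001]]
-10 [ 0.511 -0.178  0.094] [294, 467]
0 [ 0.518 -0.15   0.092] [303, 431]
10 [ 0.525 -0.122  0.094] [312, 391]
[310, 240]
```

View pics/a5.png

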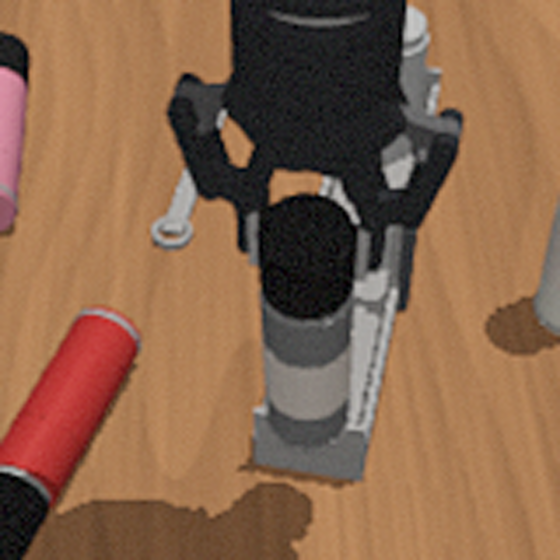

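The side view shows the can hanging clear of the end wall, foot at about (306,445), within about 3° of upright. I'll carry it over the wall to the middle of the lane and lower it.

Call:
step_arm:
  plan:
    - [[0, 8, 0], 0]
    - [[0, 25, -1], 0]
    - [[0, 45, -1], 0]
    - [[0, 65, -1], 0]
    - [[0, 83, -1], 0]
    - [[0, 98, -1], 0]
    - [[0, 106, -1], 0]
    - [[0, 108, -1], 0]
    - [[0, 108, -1], 0]

```text
clock: 9.13
ee_pos: [0.5423, -0.0449, 0.4102]
orientation: [0.19, 1.563, -0.19]
contact_force: [-1.2, -0.8, -3.1]
width: 0.0473
```

Call:
step_arm:
  plan:
    - [[8, 0, 0], 0]
    - [[22, 0, 0], 0]
    - [[38, 0, 0], 0]
    - [[54, 0, 0], 0]
    - [[66, 0, 0], 0]
    - [[74, 0, 0], 0]
    - [[78, 0, 0], 0]
    - [[80, 0, 0], 0]
    - [[80, 0, 0], 0]

```text
clock: 9.88
ee_pos: [0.5423, -0.0455, 0.3306]
orientation: [0.191, 1.562, -0.191]
contact_force: [-0.0, -0.2, -3.5]
width: 0.0473
```

```bash
python3 -c "
from h import *
state()"
```

```text
t 9.88 grasp rack mm [   0.4 -102.4  175.6] F [-0.  -0.2 -3.5] w 47.3
R in rack [[-0.0, 0.0, 1.0], [-0.0, 1.0, -0.0], [-1.0, -0.0, -0.0]]
```

Call:
step_arm:
  plan:
    - [[2, 0, 0], 0]
    - [[4, 0, 0], 0]
    - [[5, 0, 0], 0]
    - [[5, 0, 0], 0]

```text
clock: 10.22
ee_pos: [0.5429, -0.0449, 0.3272]
orientation: [0.191, 1.56, -0.191]
contact_force: [-2.6, 1.2, 18.2]
width: 0.0469
```

Call:
step_arm:
  plan:
    - [[1, 0, 0], 0]
    - [[2, 0, 0], 0]
    - [[2, 0, 0], 0]

```text
clock: 10.47
ee_pos: [0.5432, -0.0446, 0.3269]
orientation: [0.191, 1.558, -0.191]
contact_force: [-7.8, 3.1, 46.7]
width: 0.047
```

Call:
step_arm:
  plan:
    - [[1, 0, 0], 0]
    - [[2, 0, 0], 0]
    - [[2, 0, 0], 0]

```text
clock: 10.72
ee_pos: [0.5441, -0.0444, 0.3262]
orientation: [0.191, 1.554, -0.19]
contact_force: [-7.5, 2.3, 63.2]
width: 0.0474
```

Contact came earlier than I allowed for, and it is pressed down hard. Relieve that at once, then open gently.

Call:
step_arm:
  plan:
    - [[-3, 0, 0], 0]
    - [[-5, 0, 0], 0]
    - [[-6, 0, 0], 0]
    - [[-6, 0, 0], 0]

```text
clock: 11.05
ee_pos: [0.5423, -0.0453, 0.3278]
orientation: [0.191, 1.562, -0.191]
contact_force: [-0.5, -0.5, -3.2]
width: 0.0472
```

```bash
python3 - <<'E'
from h import *
s,R,p=state();print(s["moment"].round(2))
from cell import arm
import cv2
d=arm.get_image("side");f=d["frame"][60:230,250:440]
d2=arm.get_image("wrist")["frame"]
a=cv2.resize(f[...,::-1],(380,340),interpolation=cv2.INTER_CUBIC);b=cv2.resize(d2[...,::-1],(420,263))
b=cv2.copyMakeBorder(b,0,77,0,0,cv2.BORDER_CONSTANT)
cv2.imwrite("pics/a6.png",np.hstack([a,b]))
E
```

```text
t 11.05 grasp rack mm [   0.4 -102.3  172.8] F [-0.5 -0.5 -3.2] w 47.2
R in rack [[0.0, 0.0, 1.0], [-0.0, 1.0, -0.0], [-1.0, -0.0, 0.0]]
[-0.02 -0.04  0.01]
```

View pics/a6.png

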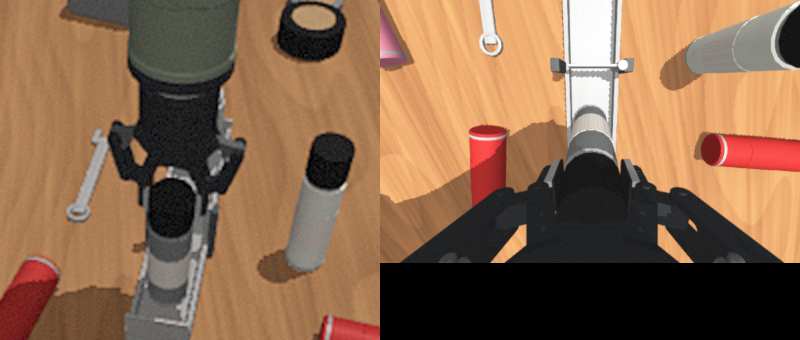

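The can stands in the lane between the rails, less than 1 mm off the floor (weight still on the wrist). Lower 1 mm and release partially.

Call:
step_arm:
  plan:
    - [[1, 0, 0], 0]
    - [[1, 0, 0], 0]
    - [[1, 0, 0], 0]

```text
clock: 11.4
ee_pos: [0.5424, -0.0451, 0.3269]
orientation: [0.191, 1.562, -0.191]
contact_force: [-2.1, 0.5, 7.3]
width: 0.0468
```

Call:
step_arm:
  plan:
    - [[0, 0, 0], 0]
    - [[0, 0, 0], 0]
    - [[0, 0, 0], 0]
    - [[0, 0, 0], 0]
    - [[0, 0, 0], 0]
    - [[0, 0, 0], 0]
  claw: 62

```text
clock: 11.9
ee_pos: [0.5423, -0.0452, 0.3266]
orientation: [0.191, 1.562, -0.191]
contact_force: [0.2, -0.3, -0.2]
width: 0.0618
```

Call:
step_arm:
  plan:
    - [[0, 0, 0], 0]
    - [[0, 0, 0], 0]
    - [[0, 0, 0], 0]
    - [[0, 0, 0], 0]
    - [[0, 0, 0], 0]
    - [[0, 0, 0], 0]
    - [[0, 0, 0], 0]
    - [[0, 0, 0], 0]
    - [[0, 0, 0], 0]
    - [[0, 0, 0], 0]
    - [[0, 0, 0], 0]
    - [[0, 0, 0], 0]

```text
clock: 12.9
ee_pos: [0.5423, -0.0452, 0.3267]
orientation: [0.191, 1.562, -0.191]
contact_force: [-0.0, -0.3, 0.5]
width: 0.0621
```

```bash
python3 - <<'E'
from h import *
s,R,p=state()
from cell import arm
import cv2
f=arm.get_image("side")["frame"][60:230,250:440]
d2=arm.get_image("wrist")["frame"]
a=cv2.resize(f[...,::-1],(380,340),interpolation=cv2.INTER_CUBIC);b=cv2.resize(d2[...,::-1],(420,263))
b=cv2.copyMakeBorder(b,0,77,0,0,cv2.BORDER_CONSTANT)
cv2.imwrite("pics/a7.png",np.hstack([a,b]))
E
```

```text
t 12.9 grasp rack mm [   0.4 -102.2  171.7] F [-0.  -0.3  0.5] w 62.1
R in rack [[-0.0, 0.0, 1.0], [-0.0, 1.0, -0.0], [-1.0, -0.0, -0.0]]
```

View pics/a7.png

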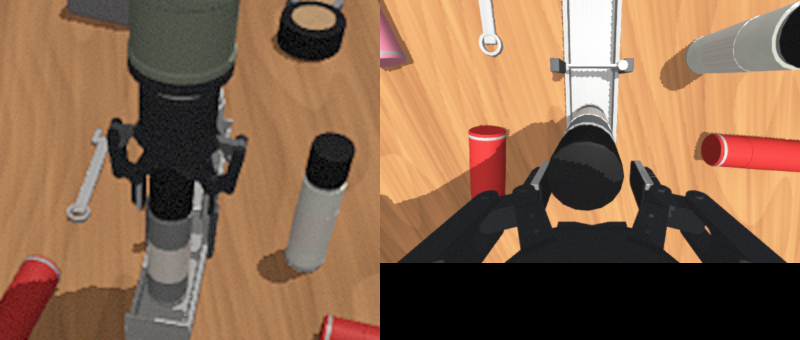

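The can now stands free, having settled a few degrees, with the cap a bit ahead (+y) of the jaw centre. Cap-top disc is about (587,174) in the picture. I'll measure the offset.

```bash
python3 - <<'E'
from h import *
s,R,p=state()
from cell import arm
d=arm.get_image("wrist");T=d["T"];k=640/420
def c(u,v,z):
    r=T[:3,:3]@[(u-d["cx"])/d["fx"],-(v-d["cy"])/d["fy"],-1];q=T[:3,3]+r*(z-T[2,3])/r[2]-G
    return (q@X*1e3).round(1),(q@Y*1e3).round(1)
for n,u,v in(("c",587,174),("l",552,174),("r",622,174),("bot",587,208)):print(n,c((u-380)*k,v*k,.194))
for n,u,v in(("postL",558,64),("postR",625,64)):print(n,c((u-380)*k,v*k,.084))
E
```

```text
t 13.0 grasp rack mm [   0.4 -102.2  171.7] F [ 0.1  0.6 -0.6] w 62.0
R in rack [[-0.0, 0.0, 1.0], [0.0, 1.0, -0.0], [-1.0, 0.0, -0.0]]
c (np.float64(-3.2), np.float64(-85.7))
l (np.float64(-24.7), np.float64(-85.6))
r (np.float64(18.4), np.float64(-85.7))
bot (np.float64(-3.4), np.float64(-110.4))
postL (np.float64(-36.4), np.float64(-14.6))
postR (np.float64(35.5), np.float64(-14.8))
```

Call:
step_arm:
  plan:
    - [[0, 4, 0], 0]
    - [[0, 9, -1], 0]
    - [[0, 14, -1], 0]
    - [[0, 16, -1], 0]
    - [[0, 16, -1], 0]

```text
clock: 13.47
ee_pos: [0.5453, -0.0285, 0.3267]
orientation: [0.19, 1.562, -0.19]
contact_force: [-0.1, -1.0, -0.1]
width: 0.062
```

Call:
step_arm:
  plan:
    - [[0, 0, 0], 0]
    - [[0, 0, 0], 0]
    - [[0, 0, 0], 0]
    - [[0, 0, 0], 0]
    - [[0, 0, 0], 0]
    - [[0, 0, 0], 0]
  claw: 40

```text
clock: 13.97
ee_pos: [0.5451, -0.0294, 0.3269]
orientation: [0.191, 1.562, -0.191]
contact_force: [-2.0, 1.8, 5.5]
width: 0.0477
```

Call:
step_arm:
  plan:
    - [[-0.5, 0, 0], 0]
    - [[-0.5, 4, 0], 0]
    - [[-0.5, 10, 0], 0]
    - [[-0.5, 18, 0], 0]
    - [[-0.5, 26, 0], 0]
    - [[-0.5, 34, 0], 0]
    - [[-0.5, 42, 0], 0]
    - [[-0.5, 50, 0], 0]
    - [[-0.5, 56, 0], 0]
    - [[-0.5, 60, 0], 0]
    - [[-0.5, 62, 0], 0]
    - [[-0.5, 62, 0], 0]

```text
clock: 14.97
ee_pos: [0.5601, 0.0311, 0.3271]
orientation: [0.19, 1.563, -0.191]
contact_force: [-1.0, -0.6, -4.0]
width: 0.0477
```

```bash
python3 - <<'E'
from h import *
s,R,p=state();print(s["moment"].round(2))
from cell import arm
import cv2
f=arm.get_image("side")["frame"][60:230,250:440]
d2=arm.get_image("wrist")["frame"]
a=cv2.resize(f[...,::-1],(380,340),interpolation=cv2.INTER_CUBIC);b=cv2.resize(d2[...,::-1],(420,263))
b=cv2.copyMakeBorder(b,0,77,0,0,cv2.BORDER_CONSTANT)
cv2.imwrite("pics/a8.png",np.hstack([a,b]))
E
```

```text
t 14.97 grasp rack mm [ -0.7 -23.9 172.1] F [-1.  -0.6 -4. ] w 47.7
R in rack [[-0.0, -0.0, 1.0], [-0.0, 1.0, 0.0], [-1.0, -0.0, -0.0]]
[-0.08  0.13  0.05]
```

View pics/a8.png

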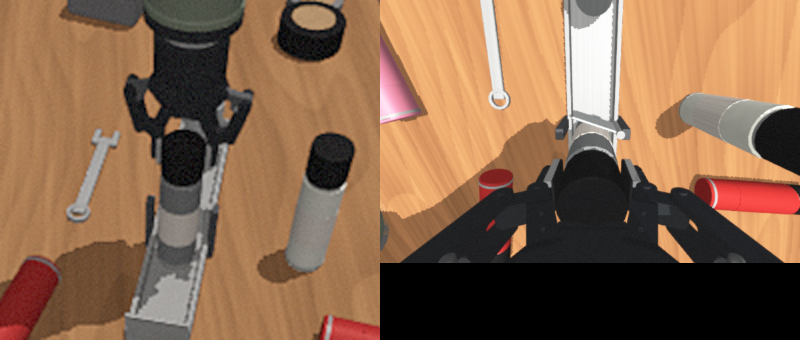

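The can is entering the gateway upright and the leaf is opening. The wrist carries the whole weight, so I'll lower 0.3 mm to keep it on the floor and slide on.

Call:
step_arm:
  plan:
    - [[0.3, 2, 0], 0]
    - [[0.3, 7, 0], 0]
    - [[0.3, 13, 0], 0]
    - [[0.3, 19, 0], 0]
    - [[0.3, 25, 0], 0]
    - [[0.3, 31, 0], 0]
    - [[0.3, 37, 0], 0]
    - [[0.3, 43, 0], 0]
    - [[0.3, 48, 0], 0]
    - [[0.3, 52, 0], 0]
    - [[0.3, 54, 0], 0]
    - [[0.3, 54, 0], 0]

```text
clock: 16.07
ee_pos: [0.5732, 0.0837, 0.3269]
orientation: [0.191, 1.562, -0.19]
contact_force: [-1.2, -0.3, -0.3]
width: 0.0482
```

Call:
step_arm:
  plan:
    - [[0.2, 2, 0], 0]
    - [[0.2, 7, 0], 0]
    - [[0.2, 13, 0], 0]
    - [[0.2, 19, 0], 0]
    - [[0.2, 25, 0], 0]
    - [[0.2, 31, 0], 0]
    - [[0.2, 37, 0], 0]
    - [[0.2, 42, 0], 0]
    - [[0.2, 45, 0], 0]
    - [[0.2, 46, 0], 0]
    - [[0.2, 46, 0], 0]
    - [[0.2, 46, 0], 0]

```text
clock: 17.07
ee_pos: [0.5842, 0.1277, 0.3268]
orientation: [0.191, 1.562, -0.191]
contact_force: [-1.0, -0.7, 4.3]
width: 0.0479
```

```bash
python3 - <<'E'
from h import *
s,R,p=state();print(s["moment"].round(2))
from cell import arm
import cv2
f=arm.get_image("side")["frame"][60:230,250:440]
d2=arm.get_image("wrist")["frame"]
a=cv2.resize(f[...,::-1],(380,340),interpolation=cv2.INTER_CUBIC);b=cv2.resize(d2[...,::-1],(420,263))
b=cv2.copyMakeBorder(b,0,77,0,0,cv2.BORDER_CONSTANT)
cv2.imwrite("pics/a9.png",np.hstack([a,b]))
E
```

```text
t 17.07 grasp rack mm [ -0.6  75.7 171.8] F [-1.  -0.7  4.3] w 47.9
R in rack [[0.0, 0.0, 1.0], [0.0, 1.0, -0.0], [-1.0, 0.0, 0.0]]
[-0.41  0.39  0.02]
```

View pics/a9.png

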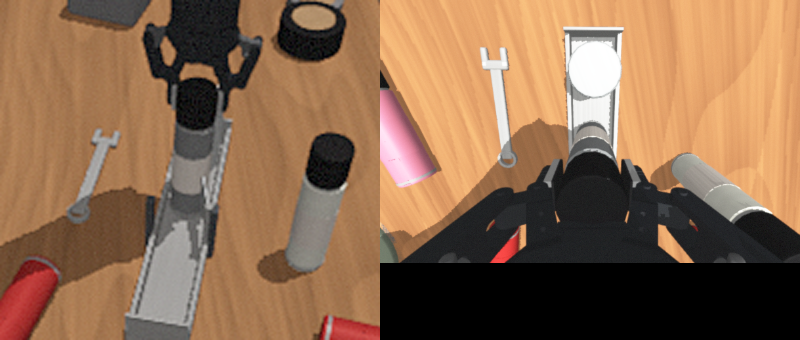

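The can is in the bay, short of the tin (tin disc at (594,68) in the wrist view). The leaf still lies along the can's side at about (212,185) in the side view, so it needs to go a little further. My 12 views are used up, so from here I'll check by numbers: tin gap, and a comparison of the leaf region with the first picture.

```bash
cat >> h.py <<'E'
def wcast(d,u,v,z):
    T=d["T"];r=T[:3,:3]@[(u-d["cx"])/d["fx"],-(v-d["cy"])/d["fy"],-1];q=T[:3,3]+r*(z-T[2,3])/r[2]-G
    return (np.array([q@X,q@Y])*1e3).round(1)
def leaf(arm):
    import cv2
    r=cv2.imread("pics/side0.png")[...,::-1].astype(int);f=arm.get_image("side")["frame"].astype(int);m=np.zeros(f.shape[:2],np.uint8)
    pts=[proj("side",G+X*x+Y*-.0215+np.array([0,0,z])) for x,z in((-.022,.04),(.028,.04),(.028,.076),(-.022,.076))]
    cv2.fillConvexPoly(m,np.array(pts).round().astype(np.int32),1);k=m>0
    print("leaf px",k.sum(),"ref mean",r[k].mean(0).round(),"now",f[k].mean(0).round(),"absdiff",abs(r[k]-f[k]).mean().round(1))
E
python3 - <<'E'
from h import *
from cell import arm
d=arm.get_image("wrist");k=640/420
print("tin",wcast(d,(594-380)*k,68*k,.124),"l/r",wcast(d,(568-380)*k,68*k,.124),wcast(d,(620-380)*k,68*k,.124))
print("farwall outer",wcast(d,(594-380)*k,28*k,.044))
leaf(arm)
E
```

```text
tin [  0.9 157.2] l/r [-21.9 157.2] [ 23.7 157.1]
farwall outer [  1.7 206.9]
leaf px 238 ref mean [106. 106. 105.] now [116. 114. 112.] absdiff 20.3
```

Call:
step_arm:
  plan:
    - [[-0.3, 1, 0], 0]
    - [[-0.4, 3, 0], 0]
    - [[-0.4, 5, 0], 0]
    - [[-0.4, 7, 0], 0]
    - [[-0.4, 8, 0], 0]
    - [[-0.4, 8, 0], 0]

```text
clock: 17.77
ee_pos: [0.5861, 0.1361, 0.327]
orientation: [0.191, 1.562, -0.19]
contact_force: [0.2, -0.1, -2.0]
width: 0.048
```

```bash
python3 - <<'E'
from h import *
from cell import arm
s,_,_=state();print(s["moment"].round(2));leaf(arm)
E
```

```text
t 17.77 grasp rack mm [ -0.7  84.5 172. ] F [ 0.2 -0.1 -2. ] w 48.0
R in rack [[-0.0, -0.0, 1.0], [0.001, 1.0, 0.0], [-1.0, 0.001, -0.0]]
[-0.06 -0.16 -0.01]
leaf px 238 ref mean [106. 106. 105.] now [111. 111. 110.] absdiff 5.8
```

The leaf region now matches the shut picture (difference 20 → 6), and the wrist load is near zero. Release, wait, then rise straight up.

Call:
step_arm:
  plan:
    - [[0, 0, 0], 0]
    - [[0, 0, 0], 0]
    - [[0, 0, 0], 0]
    - [[0, 0, 0], 0]
    - [[0, 0, 0], 0]
    - [[0, 0, 0], 0]
    - [[0, 0, 0], 0]
    - [[0, 0, 0], 0]
  claw: 66

```text
clock: 18.48
ee_pos: [0.5861, 0.1356, 0.3271]
orientation: [0.191, 1.562, -0.191]
contact_force: [0.9, -0.4, -1.1]
width: 0.0661
```

Call:
step_arm:
  plan:
    - [[-5, 0, 0], 0]
    - [[-15, 0, 0], 0]
    - [[-30, 0, 0], 0]
    - [[-45, 0, 0], 0]
    - [[-65, 0, 0], 0]
    - [[-85, 0, 0], 0]
    - [[-105, 0, 0], 0]
    - [[-125, 0, 0], 0]
    - [[-140, 0, 0], 0]
    - [[-150, 0, 0], 0]
    - [[-155, 0, 0], 0]
    - [[-155, 0, 0], 0]

```text
clock: 19.48
ee_pos: [0.5861, 0.1356, 0.4832]
orientation: [0.191, 1.561, -0.19]
contact_force: [0.3, -0.9, -0.0]
width: 0.0659
```

Call:
step_arm:
  plan:
    - [[0, -10, 0], 0]
    - [[0, -30, 0], 0]
    - [[0, -60, 0], 0]
    - [[0, -90, 0], 0]
    - [[0, -120, 0], 0]
    - [[0, -150, 0], 0]
    - [[0, -180, 0], 0]
    - [[0, -210, 0], 0]
    - [[0, -235, 0], 0]
    - [[0, -250, 0], 0]
    - [[0, -255, 0], 0]
    - [[0, -255, 0], 0]

```text
clock: 20.48
ee_pos: [0.5241, -0.1135, 0.4814]
orientation: [0.192, 1.564, -0.193]
contact_force: [1.1, -0.1, 0.1]
width: 0.0664
```

```bash
python3 - <<'E'
from h import *
from cell import arm
import cv2
state();leaf(arm)
f=arm.get_image("top")["frame"];r=cv2.imread("pics/top0.png")[...,::-1]
def dark(f,c,w=22):
    u,v=map(int,c);g=f[v-w:v+w,u-w:u+w].max(2)<45
    n,l,st,ce=cv2.connectedComponentsWithStats(g.astype(np.uint8));i=1+st[1:,4].argmax();return ce[i]+[u-w,v-w],st[i]
e=proj("top",G+Y*.0845+np.array([0,0,.194]));print("expect cap",e)
c,st=dark(f,e);q=cast("top",*c,.19)-G;print("cap blob",c.round(1),st,"rack",(q@X*1e3).round(1),(q@Y*1e3).round(1))
# foot silhouette / tin change / other changes
d=(abs(f.astype(int)-r).max(2)>40).astype(np.uint8)
n,l,s,ce=cv2.connectedComponentsWithStats(d)
for i in range(1,n):
    if s[i,4]>15: print("changed",s[i],ce[i].round())
t=f[135:180,170:225].astype(int)
g=((t.min(2)>165)).astype(np.uint8);g0=(r[135:180,170:225].min(2)>165).astype(np.uint8)
print("tin top centroid now/ref",[cv2.connectedComponentsWithStats(x)[3][1:][cv2.connectedComponentsWithStats(x)[2][1:,4].argmax()].round(1) for x in(g,g0)])
cv2.imwrite("pics/end.png",f[...,::-1])
E
```

```text
t 20.48 grasp rack mm [  -1.1 -172.9  326.4] F [ 1.1 -0.1  0.1] w 66.4
R in rack [[-0.001, 0.002, 1.0], [-0.0, 1.0, -0.002], [-1.0, -0.0, -0.001]]
leaf px 238 ref mean [106. 106. 105.] now [113. 113. 112.] absdiff 7.2
expect cap (np.float64(212.17314106952824), np.float64(149.7067805443646))
cap blob [223.1 156. ] [ 20  16  24  27 475] rack -6.3 60.8
changed [  303    21   196   379 54612] [393. 224.]
changed [ 210  142   43   48 1042] [231. 166.]
changed [286 177  34  29 505] [300. 192.]
changed [235 192  16   8  93] [242. 196.]
changed [441 193  19  28 133] [447. 209.]
changed [321 206  11   4  29] [326. 208.]
changed [ 577  324   63   50 1773] [614. 352.]
changed [ 500  333  117   67 3772] [549. 373.]
tin top centroid now/ref [array([18.9, 15.6]), array([19.5, 15.9])]
```

The leaf is shut and the tin unmoved, but the cap blob suggests the can stands nearer y ≈ 61 than 84, and the search window clipped it. I'll recheck with both cameras using a wider window.

```bash
python3 - <<'E'
from h import *
from cell import arm
import cv2
from scipy.optimize import least_squares
B={}
for n in("top","side"):
    f=arm.get_image(n)["frame"];e=proj(n,G+Y*.072+np.array([0,0,.175]));u,v=map(int,e);w=40
    g=(f[v-w:v+w,u-w:u+w].max(2)<50).astype(np.uint8);N,l,st,ce=cv2.connectedComponentsWithStats(g)
    i=min((i for i in range(1,N) if st[i,4]>150),key=lambda i:np.hypot(*(ce[i]-w)))
    x0,y0=st[i,:2]+[u-w,v-w];B[n]=np.array([x0,y0,x0+st[i,2]-1,y0+st[i,3]-1]);print(n,B[n],st[i,4])
    cv2.imwrite(f"pics/end_{n}.png",f[...,::-1])
# compare: bbox of the projected cap (z 148..194, r 24.5) for upright can at rack (x,y)
def bb(n,x,y,t=0):
    a=np.linspace(0,6.283,40);ax=np.sin(t)*Y+np.cos(t)*np.array([0,0,1]);e2=np.cross(ax,X)
    P=[proj(n,G+X*x+Y*y+np.array([0,0,.004])+ax*s+.0245*(np.cos(k)*X+np.sin(k)*e2)) for s in(.144,.190) for k in a];P=np.array(P);return np.r_[P.min(0),P.max(0)]
for y in(.061,.07,.08):print(y,bb("top",0,y).round(),bb("side",0,y).round())
r=least_squares(lambda p:np.r_[bb("top",*p)-B["top"]-[-.5,-.5,.5,.5],bb("side",*p)-B["side"]-[-.5,-.5,.5,.5]],[0,.07,0],x_scale=[.01,.01,.1])
print("x y tilt",r.x,r.fun.round(1))
E
```

```text
top [210 143 240 173] 598
side [308  69 378 130] 2395
0.061 [211. 141. 239. 170.] [337.  99. 359. 127.]
0.07 [207. 140. 235. 169.] [338.  97. 359. 125.]
0.08 [202. 139. 231. 168.] [338.  94. 360. 122.]
x y tilt [-0.00958993  0.06916383  0.00449099] [ -3.9   1.6  -6.5  -0.3  26.4  27.8 -23.2  -6. ]
```

In the top view (the side blob merged with the gripper) the can's centre is at y ≈ 60. The foot lagged in the slide, so it is only marginally past the gate. I'll regrip and slide it about 18 mm more with almost no floor load.

Call:
step_arm:
  plan:
    - [[0, 12, 0], 0]
    - [[0, 35, 0], 0]
    - [[0, 65, 0], 0]
    - [[0, 95, 0], 0]
    - [[0, 125, 0], 0]
    - [[0, 155, 0], 0]
    - [[0, 185, 0], 0]
    - [[0, 208, -1], 0]
    - [[0, 224, -2], 0]
    - [[0, 232, -2], 0]
    - [[0, 233, -2], 0]
    - [[0, 233, -2], 0]
  claw: 82

```text
clock: 21.68
ee_pos: [0.5788, 0.115, 0.482]
orientation: [0.19, 1.563, -0.19]
contact_force: [-0.3, -0.9, -0.9]
width: 0.0824
```

```bash
python3 - <<'E'
from h import *
from cell import arm
import cv2
state();d=arm.get_image("wrist");f=d["frame"]
e=None
T=d["T"];p=G+Y*.061+np.array([0,0,.194]);c=T[:3,:3].T@(p-T[:3,3]);e=np.array([d["cx"]-d["fx"]*c[0]/c[2],d["cy"]+d["fy"]*c[1]/c[2]]);R=-d["fx"]*.0245/c[2];print("expect",e.round(),"r",R.round())
g=(f.max(2)<60).astype(np.uint8)
n,l,st,ce=cv2.connectedComponentsWithStats(g)
for i in range(1,n):
    if st[i,4]>800: print(st[i],ce[i].round())
for dv in(-20,0,20):
    row=g[int(e[1])+dv,200:440];print("row",int(e[1])+dv,(np.flatnonzero(np.diff(row.astype(int)))+200))
col=g[:,int(e[0])];print("col",np.flatnonzero(np.diff(col.astype(int))))
E
```

```text
t 21.68 grasp rack mm [ -2.8  62.1 327. ] F [-0.3 -0.9 -0.9] w 82.4
R in rack [[-0.0, -0.001, 1.0], [-0.0, 1.0, 0.001], [-1.0, -0.0, -0.0]]
expect [327. 200.] r 26.0
[  68   86   53   39 1124] [ 94. 103.]
[ 300  164   49   54 1610] [322. 194.]
[ 444  220   63   54 2382] [475. 247.]
[   15   250   617   150 43629] [324. 351.]
row 180 [302 309 310 313 314 315 320 321 342 345]
row 200 [300 346]
row 220 [295 299 352 353]
col [163 170 186 187 188 189 190 193 194 217 342]
```

The wrist camera puts the cap at about y 65–69 (it reads about 5 mm high at the posts), so the true value is about 65. Descend around it and grip.

Call:
step_arm:
  plan:
    - [[10, 2, 0], 0]
    - [[30, 3, 0], 0]
    - [[55, 3, 0], 0]
    - [[80, 3, 0], 0]
    - [[105, 3, 0], 0]
    - [[125, 3, 0], 0]
    - [[140, 3, 0], 0]
    - [[149, 3, 0], 0]
    - [[153, 3, 0], 0]
    - [[153, 3, 0], 0]

```text
clock: 22.57
ee_pos: [0.5795, 0.1172, 0.3285]
orientation: [0.191, 1.563, -0.191]
contact_force: [0.3, -1.0, -0.1]
width: 0.0821
```

Call:
step_arm:
  plan:
    - [[0, 0, 0], 0]
    - [[0, 0, 0], 0]
    - [[0, 0, 0], 0]
    - [[0, 0, 0], 0]
    - [[0, 0, 0], 0]
    - [[0, 0, 0], 0]
    - [[0, 0, 0], 0]
    - [[0, 0, 0], 0]
  claw: 40

```text
clock: 23.23
ee_pos: [0.5799, 0.1176, 0.3302]
orientation: [0.191, 1.561, -0.191]
contact_force: [-0.2, -0.3, 7.3]
width: 0.0478
```

Call:
step_arm:
  plan:
    - [[-0.5, 0, 0], 0]
    - [[-0.8, 0, 0], 0]
    - [[-0.8, 0, 0], 0]

```text
clock: 23.48
ee_pos: [0.5797, 0.1176, 0.3302]
orientation: [0.191, 1.562, -0.191]
contact_force: [0.6, -0.4, 2.9]
width: 0.0479
```

Call:
step_arm:
  plan:
    - [[0, 1, 0], 0]
    - [[0, 3, 0], 0]
    - [[0, 5, 0], 0]
    - [[0, 7, 0], 0]
    - [[0, 9, 0], 0]
    - [[0, 11, 0], 0]
    - [[0, 13, 0], 0]
    - [[0, 15, 0], 0]
    - [[0, 16, 0], 0]
    - [[0, 16, 0], 0]

```text
clock: 24.32
ee_pos: [0.5838, 0.133, 0.331]
orientation: [0.191, 1.561, -0.191]
contact_force: [-2.1, -4.5, 15.2]
width: 0.0478
```

```bash
python3 -c "
from h import *
s,_,_=state();print(s['moment'].round(2))"
```

```text
t 24.32 grasp rack mm [ -2.   80.8 176. ] F [-2.1 -4.5 15.2] w 47.8
R in rack [[0.002, 0.0, 1.0], [-0.0, 1.0, -0.0], [-1.0, -0.0, 0.002]]
[-1.38  0.69  0.  ]
```

The foot is sticking and jacking the can onto its front edge (15 N). Take the load off, then ease it on.

Call:
step_arm:
  plan:
    - [[-0.5, 0, 0], 0]
    - [[-1, 0, 0], 0]
    - [[-1.3, 0, 0], 0]
    - [[-1.3, 0, 0], 0]

```text
clock: 24.65
ee_pos: [0.5834, 0.1332, 0.3311]
orientation: [0.191, 1.563, -0.191]
contact_force: [0.7, -0.4, -0.2]
width: 0.0478
```

Call:
step_arm:
  plan:
    - [[-0.2, 0, 0], 0]
    - [[-0.2, 1, 0], 0]
    - [[-0.2, 3, 0], 0]
    - [[-0.2, 5, 0], 0]
    - [[-0.2, 7, 0], 0]
    - [[-0.2, 8, 0], 0]
    - [[-0.2, 8, 0], 0]
    - [[-0.2, 8, 0], 0]

```text
clock: 25.32
ee_pos: [0.5853, 0.141, 0.3313]
orientation: [0.191, 1.563, -0.191]
contact_force: [-0.5, -0.5, -3.2]
width: 0.0478
```

```bash
python3 -c "
from h import *
from cell import arm
s,_,_=state();print(s['moment'].round(2));leaf(arm)"
```

```text
t 25.32 grasp rack mm [ -2.7  88.9 176.3] F [-0.5 -0.5 -3.2] w 47.8
R in rack [[-0.0, -0.0, 1.0], [-0.0, 1.0, 0.0], [-1.0, -0.0, -0.0]]
[0.04 0.01 0.  ]
leaf px 238 ref mean [106. 106. 105.] now [111. 111. 110.] absdiff 5.7
```

Call:
step_arm:
  plan:
    - [[0.4, 0, 0], 0]
    - [[0.4, 0, 0], 0]
    - [[0.4, 0, 0], 0]

```text
clock: 25.62
ee_pos: [0.5854, 0.1408, 0.3311]
orientation: [0.191, 1.562, -0.191]
contact_force: [-1.1, 0.2, -1.3]
width: 0.0478
```

Call:
step_arm:
  plan:
    - [[0, 0, 0], 0]
    - [[0, 0, 0], 0]
    - [[0, 0, 0], 0]
    - [[0, 0, 0], 0]
    - [[0, 0, 0], 0]
    - [[0, 0, 0], 0]
    - [[0, 0, 0], 0]
    - [[0, 0, 0], 0]
  claw: 70

```text
clock: 26.28
ee_pos: [0.5854, 0.1409, 0.331]
orientation: [0.191, 1.562, -0.191]
contact_force: [-0.4, -0.7, -0.7]
width: 0.07
```

Call:
step_arm:
  plan:
    - [[-5, 0, 0], 0]
    - [[-15, 0, 0], 0]
    - [[-30, 0, 0], 0]
    - [[-45, 0, 0], 0]
    - [[-65, 0, 0], 0]
    - [[-85, 0, 0], 0]
    - [[-105, 0, 0], 0]
    - [[-125, 0, 0], 0]
    - [[-140, 0, 0], 0]
    - [[-150, 0, 0], 0]
    - [[-155, 0, 0], 0]
    - [[-155, 0, 0], 0]

```text
clock: 27.28
ee_pos: [0.5853, 0.141, 0.4871]
orientation: [0.191, 1.561, -0.19]
contact_force: [-0.3, -0.2, 0.0]
width: 0.0703
```

Call:
step_arm:
  plan:
    - [[-10, -10, 0], 0]
    - [[-20, -35, 0], 0]
    - [[-30, -70, 0], 0]
    - [[-30, -105, 0], 0]
    - [[-30, -140, 0], 0]
    - [[-30, -175, 0], 0]
    - [[-30, -210, 0], 0]
    - [[-30, -245, 0], 0]
    - [[-30, -280, 0], 0]
    - [[-30, -315, 0], 0]
    - [[-30, -340, 0], 0]
    - [[-30, -350, 0], 0]

```text
clock: 28.28
ee_pos: [0.4993, -0.2031, 0.5157]
orientation: [0.194, 1.563, -0.195]
contact_force: [-0.2, -0.4, -0.2]
width: 0.0702
```

```bash
python3 - <<'E'
from h import *
from cell import arm
import cv2
from scipy.optimize import least_squares
state();leaf(arm);B={}
for n in("top","side"):
    f=arm.get_image(n)["frame"];e=proj(n,G+Y*.075+np.array([0,0,.175]));u,v=map(int,e);w=40
    N,l,st,ce=cv2.connectedComponentsWithStats((f[v-w:v+w,u-w:u+w].max(2)<50).astype(np.uint8))
    for i in range(1,N):
        if st[i,4]>100:x0,y0=st[i,:2]+[u-w,v-w];print(n,[x0,y0,x0+st[i,2],y0+st[i,3]],st[i,4])
    cv2.imwrite(f"pics/fin_{n}.png",f[...,::-1])
def bb(n,x,y):
    P=np.array([proj(n,G+X*(x+.0245*np.cos(k))+Y*(y+.0245*np.sin(k))+np.array([0,0,s])) for s in(.148,.194) for k in np.linspace(0,6.283,40)]);return np.r_[P.min(0),P.max(0)].round()
for y in(.06,.07,.08,.09):print(y,bb("top",0,y),bb("side",0,y))
r=cv2.imread("pics/top0.png")[...,::-1];f=cv2.imread("pics/fin_top.png")[...,::-1]
N,l,st,ce=cv2.connectedComponentsWithStats((abs(f.astype(int)-r).max(2)>40).astype(np.uint8))
print([st[i].tolist() for i in range(1,N) if st[i,4]>15])
E
```

```text
t 28.28 grasp rack mm [  -3.6 -265.9  360.7] F [-0.2 -0.4 -0.2] w 70.2
R in rack [[-0.001, 0.005, 1.0], [-0.001, 1.0, -0.005], [-1.0, -0.001, -0.001]]
leaf px 238 ref mean [106. 106. 105.] now [116. 116. 115.] absdiff 9.8
top [np.int64(204), np.int64(143), np.int64(235), np.int64(174)] 647
side [np.int64(308), np.int64(68), np.int64(373), np.int64(148)] 2982
0.06 [212. 141. 240. 170.] [337.  99. 359. 128.]
0.07 [207. 140. 235. 169.] [338.  97. 359. 125.]
0.08 [202. 139. 231. 168.] [338.  94. 360. 122.]
0.09 [197. 137. 226. 167.] [339.  92. 360. 120.]
[[353, 16, 287, 384, 67608], [205, 141, 44, 48, 1009], [559, 157, 16, 6, 43], [286, 177, 82, 47, 1993], [305, 177, 21, 7, 79], [230, 191, 17, 9, 99], [542, 260, 42, 66, 1652], [599, 382, 18, 18, 175]]
```

Top view: the can stands at rack y ≈ 73 mm, upright. The pixels at the gate leaf and the tin are unchanged from the start picture. Handing in.

```bash
python3 -c "
from cell import arm
print(arm.finish_job())"
```

```text
the job is handed in; nothing more can be done
None
```

The spray can is standing upright in the bay with the gate shut behind it and the gripper clear. I handed the job in at about 28 s of the 45 s allowed.

**How it went:** I gripped the can by its cap and levered it upright against the outside of the end wall. Then I stood it in the lane and left it released for about 1 s, before regripping it and sliding it through the gate. The foot lagged in that slide and the can ended at only y ≈ 60–65 mm. I regripped it and moved it on about 10 mm, then let go.

**Last checks:**
- **Can position:** the top camera puts it at rack y ≈ 73 mm, past the 61 mm needed, and its outline fits an upright can.
- **Gate:** in the top view, the leaf's pixels match the start picture. The side-view comparison was weaker: a difference of 9.8, against 5.7 just before release and 20 when open. I put that down to the arm's shadow.
- **Tin:** its pixels are unchanged.
- **Other objects:** I saw no sign of movement, but the arm hid part of the right-hand side of the top view, so I could not compare all of them.

**What did not go to plan:**
- **Pressing too hard:** when I first set the can down, I pressed it onto the floor with about 63 N at the wrist before easing off. That is under the 120 N wrist limit and went through the finger pads.
- **Lifted while sliding:** in parts of the slide, and in the final 8 mm push, the wrist carried nearly all of the can's weight. The foot may have been just off the floor then.
- **Camera disagreement:** the wrist camera read about 5 mm further along y than the top camera, and I planned with that margin. The side camera could not confirm the final position because its view of the cap was blocked.

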